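# Mount a gear sleeve on the checking stand and work its brake pedal

## Task

Take the steel gear sleeve out of the white tray and mount it, large gear down, on the upright spindle of the green checking stand, lowering it gently until it sits fully home on the shoulder, and let go of it. Then press the stand's red brake pedal right down to its stop, keep it there for about a second, and let it spring back up. Leave the sleeve on the spindle and do not disturb the brass bush, wrench, bottle or can.

Things in the scene. Friction and masses are not known exactly. Their poses are not given: they have to be found in the camera images.
- sleeve_center (a point): Loose dark steel gear sleeve (spool), 0.5 to 0.8 kg, 80 mm tall, upright in the tray. Point: on its axis, half-way up; z up along the axis. Large gear at the bottom: 75 mm diameter, 16 mm high; neck: 33 mm diameter, 40 mm high; small gear on top: 45 mm diameter (43 mm between pads), 24 mm high, good to grip from above. A 23 mm round bore runs right through along the axis.
- stand: The green cast checking stand, fixed to the bench. Its origin is on the bench directly under the spindle's axis; z is up, and its own -x direction points from the spindle towards the red pedal. Base plate 240 x 130 mm, 12 mm thick, reaching from 170 mm on the pedal side to 70 mm on the other side of the spindle.
- spindle_seat (a point): The shoulder on which the sleeve must sit: centre of the flat top of the green boss (40 mm diameter) round the foot of the bright steel spindle, 50 mm above the bench. Axes as the stand's. With the sleeve home, its underside is at this height.
- spindle_tip (a point): Top of the upright spindle, 88 mm above the shoulder. The spindle is 20 mm in diameter for 70 mm, then tapers over 18 mm to 8 mm at the tip; with the sleeve home it stands 8 mm out of the sleeve's top.
- pedal (a joint): Angle of the spring brake pedal in rad: 0 is up (at rest), 0.38 is down at its stop. The spring pushes it back up; pressing at the pad's centre takes about 6 N at the start and 12 N at the stop.
- pedal_pad (a point): Centre of the upper face of the red, black-ribbed pad (50 x 60 mm); moves with the pedal. The pedal's level hinge pin is 50 mm from the spindle axis, 32 mm above the bench; the pad centre is 80 mm out from the pin. At rest it is about 65 mm above the bench, the pad rising outwards at 0.38 rad; at the stop it is level, 36 mm above the bench and 130 mm from the spindle axis.
- tray: Fixed white open tray, 170 x 250 mm (x, y), walls 32 mm high and 5 mm thick, floor 5 mm thick; origin at the centre of its underside. The sleeve and the brass bush stand in it, one at each end (about 60 mm from its centre along its y).
- bush: Bystander: plain brass bush (tube) 44 mm in diameter and 45 mm tall, standing in the tray; origin at the centre of its underside.
- wrench: Bystander: a wrench 160 mm long lying on the bench along its x.
- glue: Bystander: small red bottle 36 mm in diameter, 85 mm tall; origin at the centre of its underside.
- can: Bystander: blue and yellow spray can 60 mm in diameter, 150 mm tall; origin at the centre of its underside.
Mind the look-alikes: they are no part of the job. Of the things shaped like the part that bears sleeve_center, the dark steel one is meant.

How it is judged:
By the outcome, as a careful person would: the job done as asked, in the order asked, and still so for the second after the job is handed in, with the robot touching nothing.
It also fails if it takes over 67 s, if anything falls off the work surface, if the arm or the gripper's body presses on something with over 40 N, if the wrist force passes 120 N, or if a joint passes its speed limit or range.

## Robot

A 7-joint arm with a two-finger parallel gripper is mounted at the origin on the work surface. World frame = base frame: x ahead of the robot, y to its left, z up, the work surface at z = 0. Lengths are in m, angles in rad, forces in N, time in s.
With the tool pointing down it reaches from about 0.4 to 0.85 m from the base axis. Payload 10.4 kg.
Tool frame: the origin (TCP) lies on the centre line of the jaws, within the pads' length; the fingertips stand 22 mm ahead of it and the grasp point (between the pads) lies 3 mm ahead of it; z points along the fingers, y is the line along which they close (so a half turn about z gives the same grasp; the last joint's range is limited). The gripper opens to 87 mm and grips with 3 to 60 N. Pads are 19 mm wide; open, the fingers measure 117 mm over their backs; the gripper's body (75 mm by 190 mm) begins 51 mm behind the grasp point.
Start: joints at [-1.309, 0.332, -0.065, 1.46, 0.022, 1.35, -0.088], TCP at [0.176, 0.6, 0.245] pointing down, gripper open.
Joint ranges: [-2.6, 2.6], [-0.5, 2.12], [-1.47, 1.34], [0.16, 2.42], [-1.27, 4.41], [0.06, 2.06], [-2.6, 2.6]. Speed limits (rad/s): [2.22, 2.22, 2.79, 2.79, 3.14, 3.14, 3.14].

## Interface

Orientations are given as a 3x3 rotation matrix whose columns are the frame's x, y, z axes.
In Python, from station import arm, viewer gives the robot as it stands. Calls block until the motion is done:
- arm.move_to(position, orientation): joint-space move of the TCP to a pose.
- arm.movel(position, rot=None, speed=0.15, max_force=None): straight line of the TCP; rot=None keeps the orientation; speed is the mean speed in m/s. With max_force (N) it stops when the force on the tool has changed by that much, and returns True; else False.
- arm.move_j(angles): joint-space move.
- arm.move_gripper(opening, strength=None): finger opening in m; strength is the grip in N (None keeps the last); returns when the fingers have stopped.
- arm.dwell(seconds).
- arm.inverse_kinematics(position, orientation): joint angles nearest the present ones, or None.
- viewer.get_image(name): name is "scene" or "top" or "wrist"; returns a dict with "frame" (400x640x3 uint8, red, green, blue), "z_map" (400x640 float32, m along the optical axis (not along the pixel's ray), 0 where there is no reading), "fov_y" (degrees; the focal length in pixels is half the picture's height over the tangent of half this angle, whatever the lens; pixels are square), "cx", "cy" (the principal point, pixels), "extrinsics" (4x4, takes a point from world to camera coordinates); the wrist camera has in their place "mount" (4x4, takes a point from camera to tool coordinates, whose origin is the TCP and whose axes are the flange's). Camera axes: x right, y up, looking along -z (the intrinsics and any distortion apply to the point x, -y, -z); pixel columns grow to the right and rows downward; lengths in m; the calibration is good to about 2 mm. The wrist camera is an equidistant fisheye: a pixel r from the principal point sees the ray r / f radians off the axis. A picture is of the moment at which its call begins: read the wrist's pose just before it.
A pose or a line that the arm cannot do raises arm.Unreachable and nothing moves.
- arm.sign_off(): hands the job in; it is judged then, once.
Readings, each from a call of its own:
- arm.read_t(): time.
- arm.read_joint_positions(): joint angles.
- arm.read_joint_velocities(): joint speeds.
- arm.read_effort(): joint torques, N m.
- arm.read_position(): TCP position.
- arm.read_orientation(): TCP orientation.
- arm.read_wrist_force(): force on the tool from outside, world axes, zero at the start.
- arm.read_wrist_torque(): the same for the moment, N m.
- arm.read_finger_gap(): finger opening in m.
- arm.read_finger_force(): force on a finger pad.
Only numpy, scipy, OpenCV 4.12 (cv2) and the standard library are available. Lean on these libraries where they do the work, as an engineer would, in place of code of your own. Each camera call takes 0.05 s, during which the arm holds its last target. There are 200 camera calls.

## Working session

There is one attempt and no reset: what is moved stays moved. The work goes in short steps, each a Python script; the robot and the scene stay as the last script left them, time stands still between calls to the robot, and variables do not carry over. Pictures are saved under pics/ and viewed, at most 10 in all, crops included, and the job is handed in when it is done.

```bash
mkdir -p pics
cat > h.py <<'E'
import numpy as np, cv2
from station import arm, viewer
def grab(n,fn=None):
    im=viewer.get_image(n)
    if fn: cv2.imwrite('pics/'+fn,im['frame'][:,:,::-1])
    return im
def cloud(im):
    h,w=im['z_map'].shape; f=h/2/np.tan(np.radians(im['fov_y'])/2)
    u,v=np.meshgrid(np.arange(w),np.arange(h)); z=im['z_map']
    P=np.stack([(u-im['cx'])/f*z,-(v-im['cy'])/f*z,-z,np.ones_like(z)],-1)
    W=P@np.linalg.inv(im['extrinsics']).T
    W=W[...,:3]; W[z==0]=np.nan
    return W
E
python3 - <<'E'
from h import *
for n in('scene','top'):
    im=grab(n,n+'1.png'); print(n,im['fov_y'],im['cx'],im['cy'],[k for k in im]); np.savez('/tmp/'+n,**im)
print(arm.read_t(),np.round(arm.read_orientation(),3))
E
```

```text
scene 47.91804924487734 315.26294161478955 200.62777893227965 ['frame', 'z_map', 'fov_y', 'cx', 'cy', 'extrinsics']
top 55.55570425156698 323.11214059344735 201.57932944764374 ['frame', 'z_map', 'fov_y', 'cx', 'cy', 'extrinsics']
0.1 [[-0.96   0.281 -0.   ]
 [ 0.281  0.96  -0.001]
 [-0.    -0.001 -1.   ]]
```

View pics/top1.png

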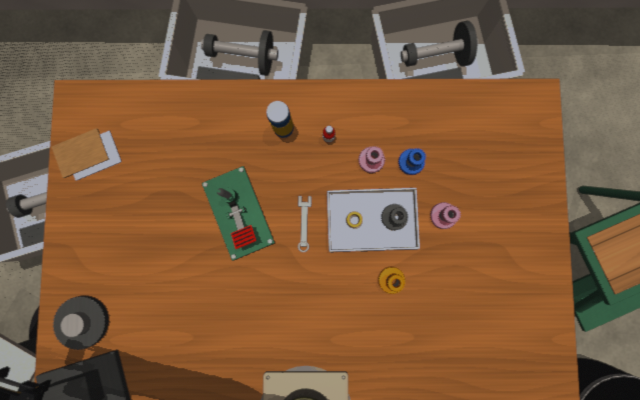

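View pics/scene1.png

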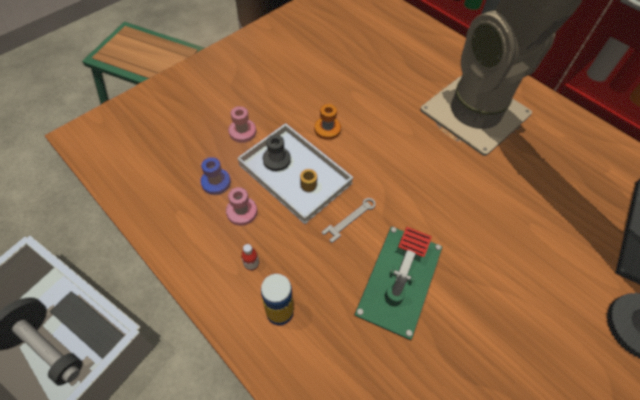

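The top view shows the dark sleeve in the tray at (396,217) with the brass bush at (354,219). The stand plate is at (238,212), its spindle at about (228,197) and the red pedal at (243,235). Look-alikes are pink (372,158), pink (445,215), blue (412,160) and orange (391,281). I choose the dark steel one in the tray.

Run:
```python
from h import *
for n in('top','scene'):
    im=dict(np.load(f'/tmp/{n}.npz')); W=cloud(im); F=im['frame'].astype(int)
    hsv=cv2.cvtColor(im['frame'],cv2.COLOR_RGB2HSV)
    box=(slice(170,270),slice(180,430)) if n=='top' else (slice(120,340),slice(230,450))
    M=np.zeros(W.shape[:2],bool); M[box]=1
    def st(name,m):
        p=W[m]; p=p[np.isfinite(p[:,0])]
        if len(p)==0: print(name,'none');return
        print(name,len(p),'mean',p.mean(0).round(4),'med',np.median(p,0).round(4),'min',p.min(0).round(4),'max',p.max(0).round(4)); return p
    g=M&(hsv[...,0]>60)&(hsv[...,0]<90)&(hsv[...,1]>90)&(abs(W[...,2]-.012)<.006)
    p=st('plate',g); r=cv2.minAreaRect((p[:,:2]*1000).astype(np.float32)); print(r, cv2.boxPoints(r))
    red=M&((hsv[...,0]<6)|(hsv[...,0]>174))&(hsv[...,1]>150)&(hsv[...,2]>110); red&=W[...,2]>.03
    st('red',red)
    S=np.zeros_like(M)
    if n=='top': S[195:240,375:420]=1
    else: S[130:172,255:295]=1
    for a,b in((.07,.1),(.015,.03)): 
        q=st('sleeve z%g'%a,S&(W[...,2]>a)&(W[...,2]<b)&(hsv[...,2]<120))
        if q is not None:print(cv2.minEnclosingCircle((q[:,:2]*1000).astype(np.float32)))
    c=W[g].mean(0); hi=M&(np.hypot(W[...,0]-c[0],W[...,1]-c[1])<.12)&(W[...,2]>.075)
    p=st('spindle',hi)
    wh=M&(hsv[...,1]<40)&(hsv[...,2]>150)&(abs(W[...,2]-.032)<.006)&(np.hypot(W[...,0]-c[0],W[...,1]-c[1])>.15)
    p=st('tray rim',wh)
    if p is not None: print(cv2.minAreaRect((p[:,:2]*1000).astype(np.float32)))
    fr=cv2.resize(im['frame'][box],None,fx=3 if n=='top' else 2.6,fy=3 if n=='top' else 2.6,interpolation=cv2.INTER_CUBIC); cv2.imwrite(f'pics/{n}_crop.png',fr[:,:,::-1])
```

```text
plate 2503 mean [0.5583 0.1926 0.0121] med [0.5606 0.1907 0.0121] min [0.4258 0.0914 0.0061] max [0.6728 0.2876 0.0178]
((550.6141357421875, 192.85934448242188), (234.796875, 125.81570434570312), 23.029510498046875) [[417.9621  204.82678]
 [467.18182  89.03815]
 [683.2662  180.8919 ]
 [634.04645 296.68054]]
red 252 mean [0.4823 0.163  0.066 ] med [0.4815 0.1625 0.0662] min [0.4524 0.1308 0.0543] max [0.5138 0.1995 0.0788]
sleeve z0.07 184 mean [ 0.5383 -0.249   0.084 ] med [ 0.5387 -0.2495  0.0845] min [ 0.5177 -0.2708  0.0701] max [ 0.5607 -0.2276  0.0891]
((538.3026733398438, -250.29379272460938), 22.84830665588379)
sleeve z0.015 326 mean [ 0.5358 -0.2472  0.0209] med [ 0.5339 -0.2395  0.021 ] min [ 0.4783 -0.3099  0.0152] max [ 0.599  -0.2145  0.0283]
((537.813232421875, -280.21038818359375), 66.38685607910156)
spindle 87 mean [0.579  0.2012 0.1086] med [0.5935 0.2055 0.1176] min [0.4525 0.1331 0.075 ] max [0.6066 0.2214 0.138 ]
tray rim 348 mean [ 0.5262 -0.1829  0.032 ] med [ 0.5128 -0.1812  0.0319] min [ 0.4454 -0.314   0.0266] max [ 0.6177 -0.0632  0.0372]
((531.3805541992188,
[... 575 characters left out ...]
ed [ 0.542 -0.248  0.083] min [ 0.5181 -0.2704  0.07  ] max [ 0.5613 -0.2256  0.0889]
((538.6594848632812, -249.5823516845703), 24.05771255493164)
sleeve z0.015 413 mean [ 0.5398 -0.2511  0.021 ] med [ 0.5482 -0.2415  0.0209] min [ 0.4526 -0.3114  0.0151] max [ 0.5779 -0.2122  0.0298]
((511.69635009765625, -263.964599609375), 68.63709259033203)
spindle 159 mean [0.6026 0.2138 0.1093] med [0.605  0.2154 0.1134] min [0.4729 0.1435 0.0752] max [0.6094 0.2227 0.1372]
tray rim 461 mean [ 0.545  -0.1711  0.0312] med [ 0.5704 -0.1613  0.0311] min [ 0.4444 -0.3138  0.0262] max [ 0.6206 -0.0597  0.0375]
((531.566650390625, -187.5224609375), (171.11611938476562, 251.4357452392578), 1.8351595401763916)
```

View pics/top_crop.png

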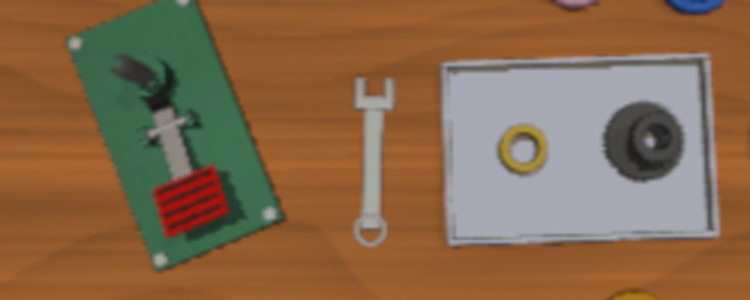

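Height and size checks all agree: sleeve top 0.085–0.089 with radius about 23 mm, spindle tip 0.138, plate 240x130, tray 170x250. The choice is right: the crop shows the dark sleeve at (645,140) in the tray, and the stand's long axis at about 22.7°. Next I look from above the spindle and then from above the sleeve.

```bash
cat >> h.py <<'E'
YAW=np.radians(22.7)
def R(a): # tool down, jaw line along (-sin a, cos a)
    y=np.array([-np.sin(a),np.cos(a),0]); z=np.array([0,0,-1.]); return np.stack([np.cross(y,z),y,z],1)
def wcloud(fn=None):
    p=np.array(arm.read_position()); O=np.array(arm.read_orientation())
    im=grab('wrist',fn); h,w=im['z_map'].shape; f=h/2/np.tan(np.radians(im['fov_y'])/2)
    u,v=np.meshgrid(np.arange(w),np.arange(h)); x=u-im['cx']; y=v-im['cy']; r=np.hypot(x,y)+1e-9; th=r/f
    z=im['z_map']; t=np.tan(th)*z/r
    P=np.stack([x*t,-y*t,-z,np.ones_like(z)],-1)@im['mount'].T
    W=P[...,:3]@O.T+p; W[(z==0)|(th>1.45)]=np.nan
    return im,W
E
python3 - <<'E'
from h import *
for n,xy,a in(('sp',(.585,.206),YAW),('sl',(.5385,-.2495),0)):
    arm.move_to([*xy,.26],R(a))
    im,W=wcloud('w_%s.png'%n); np.savez('/tmp/w_'+n,W=W,frame=im['frame'])
    if n=='sp': print(im['mount'].round(3),im['fov_y'],im['cx'],im['cy'])
    c=np.array((.600,.212) if n=='sp' else xy)
    d=np.hypot(W[...,0]-c[0],W[...,1]-c[1])
    for lo,hi in(((.075,.115),(.115,.145),(.044,.056)) if n=='sp' else ((.078,.095),(.01,.026))):
        m=(d<.06)&(W[...,2]>lo)&(W[...,2]<hi); q=W[m]
        if len(q): print(n,lo,len(q),np.median(q,0).round(4),q.min(0).round(4),q.max(0).round(4),cv2.minEnclosingCircle((q[:,:2]*1000).astype(np.float32)))
    print(arm.read_t(),arm.read_position(),arm.read_joint_positions())
E
```

```text
[[-0.     0.954  0.299  0.082]
 [ 1.     0.    -0.    -0.   ]
 [-0.     0.299 -0.954 -0.139]
 [ 0.     0.     0.     1.   ]] 65.70646984690485 318.8021886248503 201.7864537635448
sp 0.075 199 [0.5896 0.2094 0.0972] [0.5876 0.2031 0.075 ] [0.601  0.2221 0.115 ] ((596.4781494140625, 212.73426818847656), 9.647591590881348)
sp 0.115 283 [0.5933 0.2107 0.1261] [0.5877 0.2035 0.1154] [0.6047 0.2229 0.1381] ((597.0936279296875, 213.02667236328125), 9.993557929992676)
sp 0.044 519 [0.591  0.2071 0.0491] [0.5782 0.1926 0.0441] [0.6172 0.2325 0.0556] ((597.7469482421875, 212.82069396972656), 20.237668991088867)
2.1917 [0.58457854 0.20721706 0.25989347] [-0.63130504  0.31484362  0.27669455  1.46711131 -0.08683311  1.37175308
  1.61816853]
sl 0.078 1043 [ 0.5375 -0.2495  0.084 ] [ 0.5157 -0.2718  0.0782] [ 0.5606 -0.227   0.0862] ((538.5557250976562, -249.73300170898438), 23.35675048828125)
sl 0.01 1402 [ 0.5228 -0.251   0.02  ] [ 0.5006 -0.3078  0.0101] [ 0.5635 -0.2128  0.026 ] ((539.3372802734375, -261.12945556640625), 48.669437408447266)
3.9167 [ 0.53940548 -0.24775141  0.25980098] [-0.19187745  0.28867574  0.67400627  1.55748354 -0.18311218  1.35990789
  2.07418802]
```

```bash
python3 -c "
import cv2,numpy as np
a=cv2.imread('pics/w_sp.png');b=cv2.imread('pics/w_sl.png')
cv2.imwrite('pics/w_both.png',cv2.resize(np.hstack([a,b]),(800,250),interpolation=cv2.INTER_AREA))"
```

```text
(no output)
```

View pics/w_sp.png

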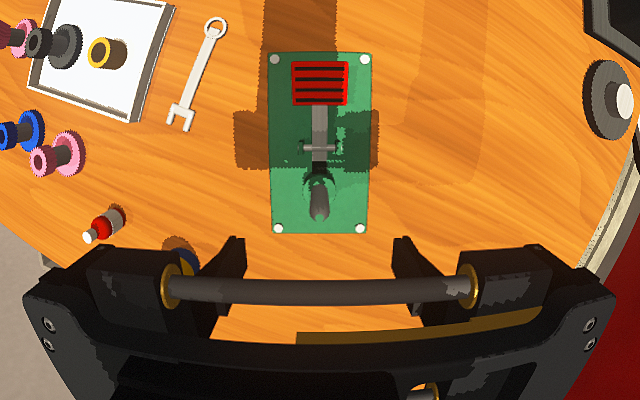

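The wrist view shows the stand clearly, with the spindle at (319,195) and the pedal at (320,83). The depth gives the spindle at (0.5977, 0.2128), and the boss circle of 20.2 mm radius matches. The sleeve is at (0.5386, -0.2497). Next I centre it with a gentle squeeze across, then grip and lift.

```bash
cat >> h.py <<'E'
def goto(xy,z,a,speed=.15,**k):
    return arm.movel([xy[0],xy[1],z],R(a),speed=speed,**k)
E
python3 - <<'E'
from h import *
s=np.array([.5386,-.2497])
arm.move_to([*s,.14],R(-np.pi/2)); arm.dwell(.3)
print('err',np.array(arm.read_position())[:2]-s)
print(goto(s,.075,-np.pi/2,.08,max_force=15)); arm.dwell(.3)
p=arm.read_position(); print('err',p)
arm.move_gripper(.03,5); print('gap',arm.read_finger_gap(),arm.read_finger_force(),arm.read_position())
arm.move_gripper(.087); goto(s,.13,-np.pi/2)
arm.move_to([*s,.13],R(0)); print(goto(s,.075,0,.08,max_force=15)); arm.dwell(.3)
print(arm.read_position())
arm.move_gripper(.03,45); print('gap',arm.read_finger_gap(),arm.read_finger_force(),arm.read_position())
p=arm.read_position(); arm.movel([p[0],p[1],.25],speed=.12); arm.dwell(.3)
print(arm.read_position(),arm.read_finger_gap(),arm.read_wrist_force(),arm.read_wrist_torque(),arm.read_t())
wcloud('w_held.png')
E
```

```text
err [ 8.38577472e-05 -6.35052619e-05]
False
err [ 0.53875482 -0.2496898   0.07526778]
gap 0.04286196543286141 5.000085676347226 [ 0.53843129 -0.24972933  0.07498886]
False
[ 0.53877697 -0.24973817  0.07532526]
gap 0.04231389735630354 44.999816662257786 [ 0.53859247 -0.24966314  0.07497961]
[ 0.53853094 -0.24963918  0.24976851] 0.042415044540848004 [ 0.28782434  0.51687288 -6.77325768] [ 0.00161328  0.00401136 -0.01882993] 14.225
```

View pics/w_held.png

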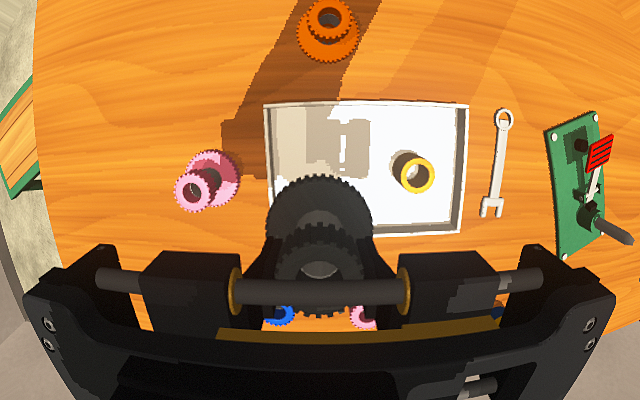

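The sleeve is held centred and upright at (319,240) in the wrist view, weighing about 0.69 kg. The bush and wrench are untouched. Now I mount it, guarding on force.

Run:
```python
from h import *
c=np.array([.5977,.2128])
arm.move_to([*c,.26],R(YAW)); goto(c,.216,YAW,.1); arm.dwell(.4)
print(arm.read_position(),arm.read_wrist_force(),arm.read_finger_gap())
f0=np.array(arm.read_wrist_force())
for z in(.19,.17,.15,.13,.123):
    hit=goto(c,z,YAW,.04,max_force=8); arm.dwell(.1)
    print(z,hit,np.round(arm.read_position(),4),np.round(np.array(arm.read_wrist_force())-f0,2),np.round(arm.read_wrist_torque(),2))
    if hit: break
else:
    hit=goto(c,.116,YAW,.015,max_force=5); print(hit,arm.read_position(),np.array(arm.read_wrist_force())-f0)
print(arm.read_t())
```

```text
[0.59776251 0.21284546 0.21627039] [-0.36691091 -0.77636363 -6.88405588] 0.04262674392032514
0.19 False [0.5979 0.2129 0.1904] [0.07 1.3  1.07] [ 0.01  0.02 -0.  ]
0.17 False [0.5979 0.2128 0.1703] [0.18 1.04 0.81] [ 0.08  0.01 -0.04]
0.15 False [0.5979 0.2129 0.1503] [-0.62  0.96  0.14] [ 0.02  0.02 -0.04]
0.13 False [0.5979 0.2128 0.1303] [0.96 0.16 0.44] [ 0.05 -0.    0.01]
0.123 False [0.5977 0.2128 0.123 ] [-0.18  0.6  -0.16] [0.03 0.03 0.08]
True [0.59800619 0.2129076  0.11999218] [ 0.22788727  0.42071352 12.59125099]
20.8833
```

Run:
```python
from h import *
c=np.array([.5977,.2128]); 
p=arm.read_position(); arm.move_gripper(.087); arm.dwell(.2)
arm.movel([p[0],p[1],.23],speed=.12)
u=np.array([np.cos(YAW),np.sin(YAW)])
q=c-.127*u
arm.move_to([*q,.2],R(YAW)); arm.move_gripper(0.0,20); arm.dwell(.2)
im,W=wcloud('w_mounted.png')
d=np.hypot(*(W[...,:2]-c).transpose(2,0,1))
m=(d<.03)&(W[...,2]>.09); s=W[m]; print('top z pct',np.percentile(s[:,2],[5,25,50,75,95,100]).round(4))
t=s[(s[:,2]>.12)&(s[:,2]<.133)]; print(len(t),cv2.minEnclosingCircle((t[:,:2]*1000).astype(np.float32)))
hsv=cv2.cvtColor(im['frame'],cv2.COLOR_RGB2HSV); r=((hsv[...,0]<6)|(hsv[...,0]>174))&(hsv[...,1]>150)&(hsv[...,2]>110)&(W[...,2]>.03)&(W[...,2]<.1)&(d<.2)
print('pad',W[r].mean(0),q,arm.read_position(),arm.read_t())
```

```text
top z pct [0.1094 0.1128 0.117  0.1209 0.1252 0.1276]
83 ((580.5213623046875, 205.26498413085938), 9.5557222366333)
pad [0.48064439 0.16473765 0.06544069] [0.48053766 0.16378993] [0.48053643 0.16380905 0.20000321] 25.5167
```

View pics/w_mounted.png

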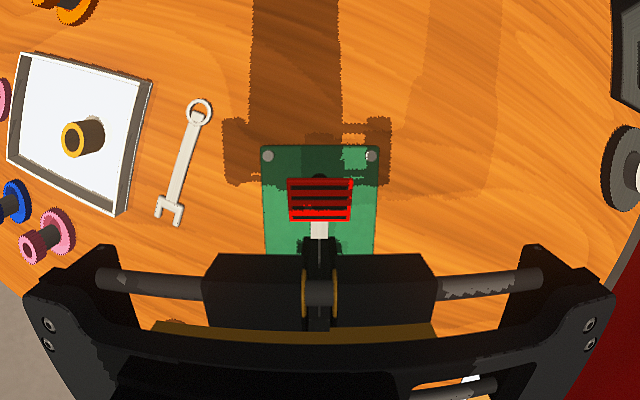

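In this view the pad is at (320,200), measured (0.481,0.165,0.065), directly below the closed fingers. The sleeve is hidden behind the gripper, so I check it with the scene cameras along with the press.

Run:
```python
from h import *
q=np.array([.4805,.1640])
im=grab('scene'); W=cloud(im); d=np.hypot(W[...,0]-.5977,W[...,1]-.2128)
z=W[...,2][d<.035]; print('sleeve z',np.nanmax(z),np.sort(z[(z>.12)&(z<.134)])[::15].round(4))
goto(q,.095,YAW,.12); arm.dwell(.2); f0=np.array(arm.read_wrist_force())
hit=goto(q,.061,YAW,.04,max_force=30); print(hit,arm.read_position(),np.array(arm.read_wrist_force())-f0)
hit=goto(q,.052,YAW,.015,max_force=10); print(hit,arm.read_position(),np.array(arm.read_wrist_force())-f0)
arm.dwell(.5); print(arm.read_position(),np.array(arm.read_wrist_force())-f0)
im=grab('scene','press.png'); W=cloud(im); hsv=cv2.cvtColor(im['frame'],cv2.COLOR_RGB2HSV)
r=((hsv[...,0]<6)|(hsv[...,0]>174))&(hsv[...,1]>150)&(hsv[...,2]>110)&(np.hypot(W[...,0]-.478,W[...,1]-.163)<.05)
print('pad z',np.percentile(W[r][:,2],[5,50,95]),r.sum())
arm.dwell(.6); print(np.array(arm.read_wrist_force())-f0,arm.read_t())
```

```text
sleeve z 0.13745598809308002 [0.1203 0.1215 0.1233 0.1248 0.1257 0.1265 0.1272 0.1274 0.1276 0.1279
 0.1281 0.1284 0.1286 0.1288 0.129  0.1292 0.1294 0.1295 0.1296 0.1298
 0.13   0.1302 0.1305 0.1308 0.1312 0.132 ]
False [0.47928872 0.16341197 0.06070886] [-5.99329955 -2.50308928  9.71371548]
True [0.47924257 0.16337706 0.05790972] [-3.10075882 -1.97782571 10.9712353 ]
[0.4792578  0.16339197 0.05789427] [-2.42273909 -2.02056564 10.90927094]Traceback (most recent call last):
  File "<stdin>", line 11, in <module>
    return _quantile_unchecked(
        a, q, axis, out, overwrite_input, method, keepdims, weights)
    return _ureduce(a,
                    func=_quantile_ureduce_func,
    ...<5 lines>...
                    overwrite_input=overwrite_input,
                    method=method)
    r = func(a, **kwargs)
    result = _quantile(arr,
                       quantiles=q,
    ...<2 lines>...
                       out=out,
                       weights=wgt)
    slices_having_nans = np.isnan(arr[-1, ...])
                                  ~~~^^^^^^^^^
IndexError: index -1 is out of bounds for axis 0 with size 0
```

The sleeve top is at 0.130, so it is home. The fingertip is at 0.036 (pad hidden by the arm). I press slightly harder to be sure of the stop, hold, then release.

Run:
```python
from h import *
p=np.array(arm.read_position()); F=lambda:np.round(arm.read_wrist_force(),1)
print(F())
for k in range(6):
    p[2]-=.0005; arm.movel(p,speed=.01); arm.dwell(.1)
    f=F(); print(np.round(arm.read_position(),4),f)
    if f[2]>22: break
arm.dwell(1.1); print(F(),arm.read_t())
q=p.copy(); q[2]=.10; arm.movel(q,speed=.06); q[2]=.25; arm.movel(q,speed=.15)
arm.move_to([.40,.40,.30],R(YAW)); arm.dwell(.3); print(F(),arm.read_t())
im=grab('scene','end.png'); W=cloud(im); hsv=cv2.cvtColor(im['frame'],cv2.COLOR_RGB2HSV)
r=((hsv[...,0]<6)|(hsv[...,0]>174))&(hsv[...,1]>150)&(hsv[...,2]>110)&(np.hypot(W[...,0]-.478,W[...,1]-.163)<.05)
print('pad',r.sum(),np.nanmedian(W[r],0) if r.any() else '')
```

```text
[-2.9 -1.  12.4]
[0.4792 0.1634 0.0578] [-5.  -1.4 11.5]
[0.4793 0.1634 0.0577] [-6.9 -2.6 17.9]
[0.4793 0.1634 0.0576] [-9.4 -3.9 22. ]
[0.4794 0.1634 0.0575] [-11.6  -4.4  28.6]
[-10.6  -4.2  29.5] 31.2083
[0.1 0.4 0.3] 34.5417
pad 562 [0.48586413 0.16488958 0.06418255]
```

View pics/end.png

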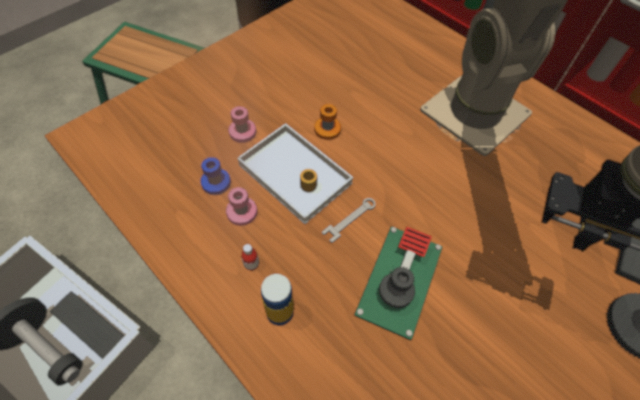

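The end view shows the sleeve on the spindle at (398,287) and the pedal back up at (415,242). The bush, wrench, bottle and can are unmoved, and the arm is clear.

```bash
python3 -c "
from h import *
print(arm.sign_off())"
```

```text
the job is handed in; nothing more can be done
None
```

The steel sleeve sits fully home on the spindle, large gear down. The brake pedal was pressed to its stop, held for over a second and sprang back up. The bush, wrench, bottle and can were not disturbed, and I handed the job in at about 35 s; no verdict was returned.

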